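# Put the microscope's loose optics back in their holders

### The job

Tidy the microscope's loose optics away: stand the eyepiece upright in the round dish, and lay the square filter holder flat in the square tray and the calibration bar flat in the long tray, each wholly inside the rim. Drop both steel rings flat into the flared tube, the thick narrow-bore ring at the bottom and the thin wide-bore ring on top of it. Leave the glass sample dish where it stands.

Things in the scene. Friction and masses are not known exactly. Their poses are not given: they have to be found in the camera images.
- eyepiece_mid (a point): Microscope eyepiece, black round, 52 mm tall, standing upright on its narrow barrel: barrel 30 mm dia. up to 20 mm, body 38 mm dia. from 22 to 44 mm, eyecup 39 mm dia. at the top; 0.09 kg; the reading is its centre, half-way up (26 mm above its foot), z up.
- filter_mid (a point): Square filter holder, aluminium, 44 x 44 x 18 mm, lying flat, with a round dark-edged glass on top; 0.08 kg; the reading is its centre, half-way up (9 mm), x and y along its sides, z up.
- bar_mid (a point): Calibration bar, steel, 70 x 22 x 18 mm, lying flat, with a graduated glass strip on top; 0.21 kg; the reading is its centre, half-way up (9 mm), x along its 70 mm length, z up.
- thick_ring_mid (a point): Thick steel ring, 40 mm outer dia., narrow bore of 14 mm, 14 mm thick, lying flat; 0.12 kg; the reading is its centre, half-way up (7 mm), z up.
- thin_ring_mid (a point): Thin steel ring, 40 mm outer dia., wide bore of 26 mm, 8 mm thick, lying flat; 0.045 kg; the reading is its centre, half-way up (4 mm), z up.
- round_dish: Eyepiece holder: shallow round grey dish with a black floor, fixed to the bench. Outer dia. 66 mm, inside dia. 58 mm, rim 7 mm above the bench, floor 2 mm. Origin: centre of its underside, on the bench.
- square_tray: Filter holder's tray: shallow square grey tray with a black floor, fixed. Inside 62 x 62 mm, walls 5 mm thick, rim 7 mm above the bench, floor 2 mm. Origin: centre of its underside; x and y along its sides.
- long_tray: Bar tray: shallow oblong grey tray with a black floor, fixed. Inside 90 mm (along its x) by 38 mm (along its y), walls 5 mm thick, rim 7 mm above the bench, floor 2 mm. Origin: centre of its underside.
- ring_tube: Ring tube: short upright grey tube with a flared mouth on a 76 mm square foot plate (3 mm), fixed. Bore 45 mm dia. and straight from its floor at 4 mm up to 16 mm, then widening to a mouth of 50 mm dia. (58 mm outside) at 24 mm, its top; with both rings home the thin one stands 2 mm proud of the mouth. A ring is best let go flat, centred, with its lower edge already inside the mouth. Origin: centre of its underside, on the bench; z up.
- sample_dish_mid (a point): Glass sample dish with a copper specimen, 68 mm dia., 12 mm high, loose on the bench beyond the other things; the point is its centre, 6 mm up. To be left alone.

How it is judged:
By the outcome, as a careful person would: the job done as asked, in the order asked, and still so for the second after the job is handed in, with the robot touching nothing.
It also fails if it takes over 106 s, if anything falls off the work surface, if the arm or the gripper's body presses on something with over 40 N, if the wrist force passes 120 N, or if a joint passes its speed limit or range.

### The arm

A 6-joint arm with a two-finger parallel gripper is mounted at the origin on the work surface. World frame = base frame: x ahead of the robot, y to its left, z up, the work surface at z = 0. Lengths are in m, angles in rad, forces in N, time in s.
With the tool pointing down it reaches from about 0.35 to 1 m from the base axis. Payload 7.1 kg.
Tool frame: the origin (TCP) lies at the very end of the fingers, on their centre line; the grasp point (between the pads) lies 19 mm behind it; z points along the fingers, y is the line along which they close (so a half turn about z gives the same grasp; the last joint's range is limited). The gripper opens to 85 mm and grips with 20 to 120 N. Pads are 22 mm wide; open, the fingers measure 114 mm over their backs; the gripper's body (76 mm by 85 mm) begins 54 mm behind the grasp point. The pads swing forward as they close: fully open they stand 13 mm farther back than shut.
Start: joints at [1.122, 0.423, 1.63, -0, 1.089, -0.019], TCP at [0.26, 0.568, 0.231] pointing down, gripper open.
Joint ranges: [-3, 3], [-0.9, 2.11], [0.09, 2.58], [-1.31, 4.45], [0.11, 2.69], [-2.54, 2.54]. Speed limits (rad/s): [2.39, 2.39, 3.01, 3.14, 3.14, 3.14].

### API

Orientations are given as a unit quaternion [x, y, z, w].
In Python, from station import ctrl, jaws, kinematics, viewer, finder, sensors gives the robot as it stands. Calls block until the motion is done:
- ctrl.goto(position, orientation): joint-space move of the TCP to a pose.
- ctrl.servo_line(position, rot=None, velocity=0.15, force_limit=None): straight line of the TCP; rot=None keeps the orientation; velocity is the mean speed in m/s. With force_limit (N) it stops when the force on the tool has changed by that much, and returns True; else False.
- ctrl.movej(angles): joint-space move.
- jaws.gripper_to(opening, strength=None): finger opening in m; strength is the grip in N (None keeps the last); returns when the fingers have stopped.
- ctrl.sleep(seconds).
- kinematics.solve_ik(position, orientation): joint angles nearest the present ones, or None.
- viewer.capture(name): name is "scene" or "top" or "wrist"; returns a dict with "color" (480x640x3 uint8, blue, green, red), "fx", "fy", "cx", "cy" (pixels), "R" (3x3) and "t" (3): a world point X has camera coordinates R X + t. Camera axes: x right, y down, z forward; pixel columns grow to the right and rows downward; lengths in m; the calibration is good to about 2 mm. A picture is of the moment at which its call begins. There is no depth.
A pose or a line that the arm cannot do raises ctrl.Unreachable and nothing moves.
- ctrl.job_done(): hands the job in; it is judged then, once.
Trained networks look in a picture, given as the dict that the camera call returned (one of the last four; its "shot" number tells which), for a name from the list of things; names that differ only in an ending like _2 or _b are one class to them, and where a whole thing is asked for, a point or a joint stands for the part that bears it (a point fixed in the world has none). Each returns a list of dicts, best first, with "score" (0 to 1); they miss things now and then, are a little off and sometimes report something else, mostly with a low value. They report only what shows in the picture. A call takes as long as a camera call.
- finder.find_in(query, picture): "pixel" ([column, row] in pixels, amid what is visible of it).
- finder.trace(query, picture): "mask" (480x640 bool, what is visible of it) and "pixel" ([column, row] in pixels, amid what is visible of it).
Readings, each from a call of its own:
- sensors.get_time_s(): time.
- sensors.get_joint_positions(): joint angles.
- sensors.get_joint_vel(): joint speeds.
- sensors.get_tau(): joint torques, N m.
- sensors.get_tcp_pos(): TCP position.
- sensors.get_tool_rot(): TCP orientation.
- sensors.get_ft_force(): force on the tool from outside, world axes, zero at the start.
- sensors.get_wrist_torque(): the same for the moment, N m.
- sensors.get_width(): finger opening in m.
- sensors.get_gripper_force(): force on a finger pad.
Only numpy, scipy, OpenCV 4.12 (cv2) and the standard library are available. Lean on these libraries where they do the work, as an engineer would, in place of code of your own. Each camera call takes 0.05 s, during which the arm holds its last target. There are 200 camera calls.

## Working session

There is one attempt and no reset: what is moved stays moved. The work goes in short steps, each a Python script; the robot and the scene stay as the last script left them, time stands still between calls to the robot, and variables do not carry over. Pictures are saved under pics/ and viewed, at most 14 in all, crops included, and the job is handed in when it is done.

```bash
ls; mkdir -p pics; python3 - <<'E'
from station import ctrl, jaws, kinematics, viewer, finder, sensors
import cv2, numpy as np
for n in ("top","scene"):
    p=viewer.capture(n); cv2.imwrite(f"pics/{n}0.png",p["color"])
    print(n,p["fx"],p["cx"],p["cy"],np.round(p["R"],3).tolist(),np.round(p["t"],3))
print(sensors.get_time_s(), sensors.get_tool_rot(), sensors.get_tcp_pos())
E
```

```text
pics
top 562.8591552998254 315.45268362251164 239.567997105439 [[0.007, -1.0, 0.011], [-0.988, -0.008, -0.156], [0.156, -0.01, -0.988]] [0.003 0.545 1.031]
scene 623.7309217187255 318.4645471573441 244.78597405573748 [[0.861, 0.508, -0.015], [0.357, -0.625, -0.694], [-0.361, 0.592, -0.72]] [-0.485 -0.147  1.813]
0.1 [ 2.13243648e-01  9.76998772e-01 -7.20094628e-04 -1.64879263e-04] [0.26017386 0.56770705 0.23058912]
```

View pics/top0.png

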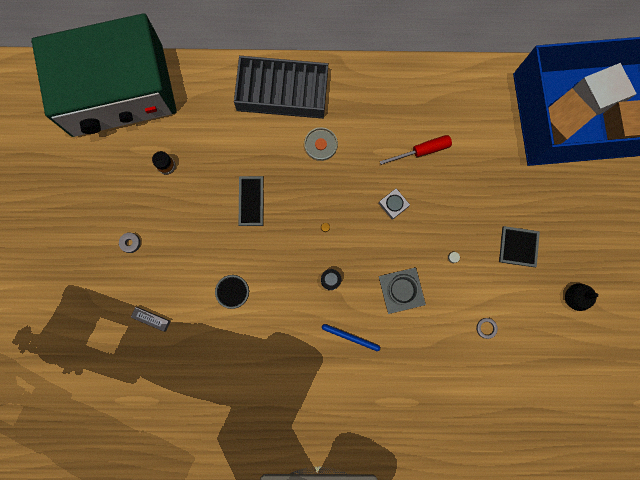

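View pics/scene0.png

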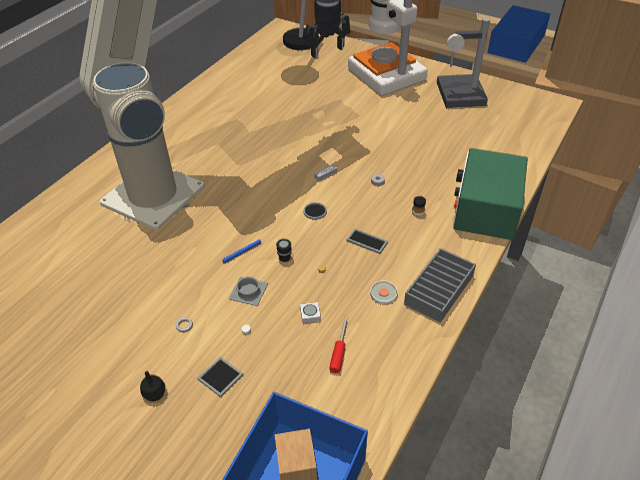

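The top view shows every item. Eyepiece (332,279), filter (395,203), bar (150,319), thick ring (130,242), thin ring (487,328), round dish (232,291), square tray (519,246), long tray (251,201), tube (402,289) and sample dish (321,144). The black knob at (163,161) is a distractor. The scene view agrees. Next I'll localise by network.

```bash
cat > h.py <<'E'
from station import ctrl, jaws, kinematics, viewer, finder, sensors
import cv2, numpy as np
from scipy.spatial.transform import Rotation as Ro
H=dict(eyepiece_mid=.05,filter_mid=.018,bar_mid=.018,thick_ring_mid=.014,thin_ring_mid=.008,
       round_dish=.007,square_tray=.007,long_tray=.007,ring_tube=.024,sample_dish_mid=.012)
def proj(p,uv,z):
    uv=np.atleast_2d(np.asarray(uv,float))
    d=np.c_[(uv[:,0]-p["cx"])/p["fx"],(uv[:,1]-p["cy"])/p["fy"],np.ones(len(uv))]@p["R"]
    c=-np.asarray(p["R"]).T@p["t"]
    return (c+d*((z-c[2])/d[:,2])[:,None])[:,:2]
def locate(name,p,near=None,z=None):
    """rectangle (centre, long-side angle, sizes) of the mask on the plane at height z"""
    out=[]
    for r in finder.trace(name,p)[:3]:
        c=max(cv2.findContours(r["mask"].astype(np.uint8),0,2)[0],key=cv2.contourArea).reshape(-1,2)
        q=proj(p,c,H[name]*.6 if z is None else z)
        (cx,cy),(a,b),t=cv2.minAreaRect((q*1000).astype(np.float32))
        if a<b: a,b,t=b,a,t+90
        out.append(dict(s=round(r["score"],2),px=np.round(r["pixel"]).tolist(),c=np.round([cx/1e3,cy/1e3],4),ang=round((t+90)%180-90,1),size=(round(a),round(b)),clip=bool(c.min()<=0 or c[:,0].max()>=639 or c[:,1].max()>=479)))
    if near is not None: out.sort(key=lambda o:np.hypot(*(o["c"]-near)))
    return out
def down(yaw):
    """tool down, closing line (tool y) at angle yaw (deg) in the world, representative nearest the start"""
    return (Ro.from_euler("z",yaw,degrees=True)*Ro.from_euler("x",180,degrees=True)*Ro.from_euler("z",90,degrees=True)).as_quat()
E
python3 - <<'E'
from h import *
p=viewer.capture("top")
for n in H:
    for o in locate(n,p): print(n,o)
R=Ro.from_quat(sensors.get_tool_rot()).as_matrix(); print(R.round(2), down(0), Ro.from_quat(down(30)).as_matrix().round(2))
w=viewer.capture("wrist"); print("cam in tool",(R.T@(-np.asarray(w["R"]).T@w["t"]-sensors.get_tcp_pos())).round(3),(np.asarray(w["R"])@R).round(2),w["fx"])
E
```

```text
eyepiece_mid {'s': 0.7, 'px': [328.0, 277.0], 'c': array([ 0.4704, -0.0229]), 'ang': 0.3, 'size': (36, 34), 'clip': False}
filter_mid {'s': 0.92, 'px': [397.0, 202.0], 'c': array([ 0.6247, -0.1486]), 'ang': -50.7, 'size': (49, 45), 'clip': False}
bar_mid {'s': 0.97, 'px': [148.0, 321.0], 'c': array([0.3938, 0.3227]), 'ang': 66.2, 'size': (76, 24), 'clip': False}
thick_ring_mid {'s': 0.58, 'px': [125.0, 241.0], 'c': array([0.5419, 0.3719]), 'ang': -89.5, 'size': (41, 38), 'clip': False}
thin_ring_mid {'s': 0.73, 'px': [480.0, 329.0], 'c': array([ 0.381, -0.325]), 'ang': -2.2, 'size': (39, 37), 'clip': False}
round_dish {'s': 0.65, 'px': [229.0, 291.0], 'c': array([0.4478, 0.1697]), 'ang': -89.6, 'size': (64, 64), 'clip': False}
square_tray {'s': 0.63, 'px': [516.0, 245.0], 'c': array([ 0.5414, -0.3967]), 'ang': -6.6, 'size': (73, 73), 'clip': False}
long_tray {'s': 0.89, 'px': [253.0, 202.0], 'c': array([0.6286, 0.1373]), 'ang': 1.2, 'size': (99, 46), 'clip': False}
ring_tube {'s': 0.83, 'px': [400.0, 290.0], 'c': array([ 0.4524, -0.1605]), 'ang': -76.2, 'size': (76, 75), 'clip': False}
sample_dish_mid {'s': 0.68, 'px': [318.0, 146.0], 'c': array([ 0.7482, -0.0019]), 'ang': 0.6, 'size': (70, 67), 'clip': False}
[[-0.91  0.42  0.  ]
 [ 0.42  0.91  0.  ]
 [ 0.    0.   -1.  ]] [ 7.07106781e-01 -7.07106781e-01  4.32978028e-17  4.32978028e-17] [[ 0.5  -0.87  0.  ]
 [-0.87 -0.5  -0.  ]
 [ 0.    0.   -1.  ]]
cam in tool [ 0.082  0.    -0.142] [[ 0.    1.    0.  ]
 [-0.95  0.   -0.32]
 [-0.32 -0.    0.95]] 361.2845515039893
```

```bash
cat >> h.py <<'E'
for k in H: H[k]*=.5/.6
H["ring_tube"]=.003/.6
def rot(xy,yaw):
    """tool down, closing line at yaw (deg, mod 180), nearest to the radial direction"""
    rad=np.degrees(np.arctan2(xy[1],xy[0])); yaw=rad+(yaw-rad+90)%180-90
    return (Ro.from_euler("z",yaw,degrees=True)*Ro.from_euler("x",180,degrees=True)*Ro.from_euler("z",-90,degrees=True)).as_quat()
def tip(w): return .076-np.sqrt(.076**2-(w/2)**2)   # finger tips behind the TCP at opening w
def over(xy,yaw,z=.13): ctrl.goto([*xy,z],rot(xy,yaw))
def show(p,outs,name,crop=None,z=None):
    im=p["color"].copy()
    for n,o in outs:
        a=np.radians(o["ang"]);u=np.array([np.cos(a),np.sin(a)]);v=np.array([-u[1],u[0]]);l,s=np.array(o["size"])/2e3
        q=np.array([[*(o["c"]+i*l*u+j*s*v),H[n]*.6] for i,j in((1,1),(1,-1),(-1,-1),(-1,1))])@np.asarray(p["R"]).T+p["t"]
        px=np.c_[q[:,0]/q[:,2]*p["fx"]+p["cx"],q[:,1]/q[:,2]*p["fy"]+p["cy"]]
        cv2.polylines(im,[(px*8).round().astype(np.int32)],True,(0,255,255),1,shift=3)
    if crop: im=im[crop[1]:crop[3],crop[0]:crop[2]]; im=cv2.resize(im,None,fx=800/im.shape[1],fy=800/im.shape[1],interpolation=cv2.INTER_CUBIC)
    cv2.imwrite(f"pics/{name}.png",im)
E
python3 - <<'E'
from h import *
p=viewer.capture("top"); outs=[(n,locate(n,p)[0]) for n in H]
show(p,outs,"top1",(100,120,560,360))
for n,o in outs: print(n,o["c"],o["ang"],o["size"])
t=sensors.get_time_s()
over((.394,.323),66.2-90); print(sensors.get_time_s()-t)
w=viewer.capture("wrist"); o=locate("bar_mid",w); print(o, sensors.get_tcp_pos()); show(w,[("bar_mid",o[0])],"w1")
E
```

```text
eyepiece_mid [ 0.4727 -0.0221] -89.6 (37, 37)
filter_mid [ 0.6254 -0.1484] -50.9 (50, 48)
bar_mid [0.3938 0.3219] 67.0 (75, 25)
thick_ring_mid [0.5421 0.3722] -89.5 (42, 38)
thin_ring_mid [ 0.6256 -0.1493] -51.0 (49, 47)
round_dish [0.4479 0.1698] 1.5 (64, 64)
square_tray [ 0.5416 -0.3965] 82.8 (74, 73)
long_tray [0.6297 0.1374] 1.2 (101, 46)
ring_tube [ 0.4526 -0.1632] 14.6 (76, 75)
sample_dish_mid [ 0.7486 -0.0009] 0.6 (70, 65)
1.1417000000000002
[{'s': 0.78, 'px': [310.0, 228.0], 'c': array([0.3922, 0.3239]), 'ang': 68.6, 'size': (75, 24), 'clip': False}] [0.3942298  0.32418002 0.13048136]
```

View pics/top1.png

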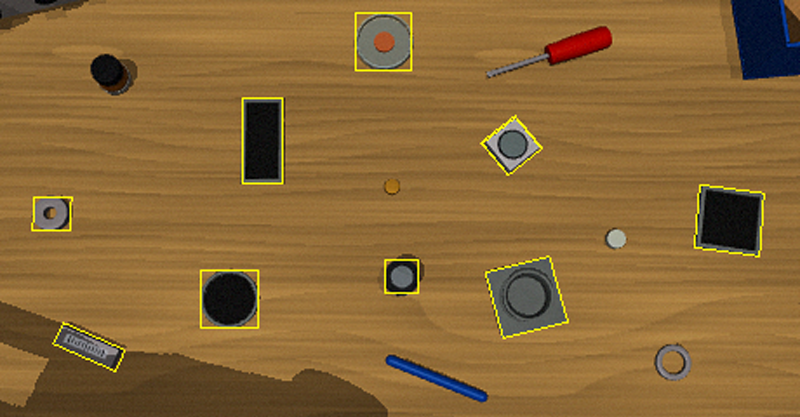

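View pics/w1.png

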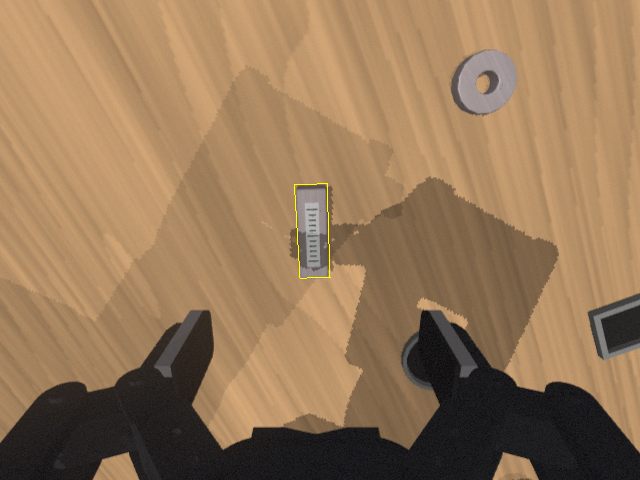

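The overlays fit in both pictures, except that the thin ring's second query landed on the filter, so I'll use its first fix (0.381,-0.325). In the wrist view the bar is at (312,230), in line with its top-camera fix. Now I'll pick the bar.

```bash
cat >> h.py <<'E'
def pick(xy,yaw,w,tipz,pre=.014,grip=50,probe=False):
    q=rot(xy,yaw); jaws.gripper_to(min(w+pre,.085))
    ctrl.servo_line([*xy,.05],q,.2)
    if probe:
        ctrl.servo_line([*xy,.006],q,.12); hit=ctrl.servo_line([*xy,-.006],q,.02,force_limit=5)
        print("touch",hit,sensors.get_tcp_pos()[2],"predicted",-tip(sensors.get_width()))
    ctrl.servo_line([*xy,tipz-tip(w)],q,.1)
    jaws.gripper_to(0.0,grip)
    print("width",sensors.get_width(),"force",sensors.get_gripper_force(),"z",sensors.get_tcp_pos()[2])
    ctrl.servo_line([*xy,.13],q,.25)
def place(xy,yaw,w,z,rise=.02,opening=None):
    q=rot(xy,yaw); ctrl.goto([*xy,.13],q); ctrl.servo_line([*xy,z+.02],q,.2)
    hit=ctrl.servo_line([*xy,z],q,.05,force_limit=8); print("hit",hit,"z",sensors.get_tcp_pos()[2],"want",z)
    jaws.gripper_to(opening or w+.014); ctrl.servo_line([*xy,.13],q,.25)
    print("t",sensors.get_time_s())
E
python3 - <<'E'
from h import *
pick((.3925,.3238),68-90,.022,.0075,probe=True)
print(sensors.get_width(),sensors.get_time_s())
w=viewer.capture("wrist"); cv2.imwrite("pics/w2.png",w["color"])
E
```

```text
touch True -0.0009859300503025428 predicted -0.0021461678384634975
width 0.02043075467148851 force 49.29890155792236 z 0.0069760621937725205
0.02035804455537209 5.7
```

View pics/w2.png

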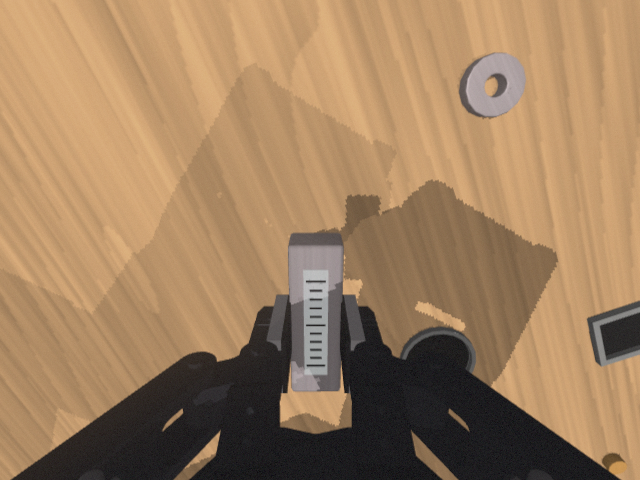

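The bar is held centred between the pads, at (316,313). Placing it now, then measuring the tube and the thick ring.

```bash
python3 - <<'E'
from h import *
place((.629,.1373),91.2,.022,.0082)
w0=viewer.capture("wrist"); cv2.imwrite("pics/w3.png",w0["color"])
over((.4525,-.163),14.6); w=viewer.capture("wrist"); o=locate("ring_tube",w); print(o)
show(w,[("ring_tube",o[0])],"w4")
over((.542,.372),34); w=viewer.capture("wrist"); o=locate("thick_ring_mid",w); print(o); show(w,[("thick_ring_mid",o[0])],"w5")
a=np.hstack([cv2.resize(cv2.imread(f"pics/w{i}.png"),(400,300)) for i in (3,4)]); b=np.hstack([cv2.resize(cv2.imread("pics/w5.png"),(400,300)),np.zeros((300,400,3),np.uint8)])
cv2.imwrite("pics/m1.png",np.vstack([a,b]))
E
```

```text
hit True z 0.009007199835644738 want 0.0082
t 9.8667
[{'s': 0.58, 'px': [317.0, 220.0], 'c': array([ 0.4516, -0.1607]), 'ang': -76.7, 'size': (77, 76), 'clip': False}]
[{'s': 0.86, 'px': [315.0, 232.0], 'c': array([0.5411, 0.3741]), 'ang': -68.2, 'size': (42, 40), 'clip': False}]
```

View pics/m1.png

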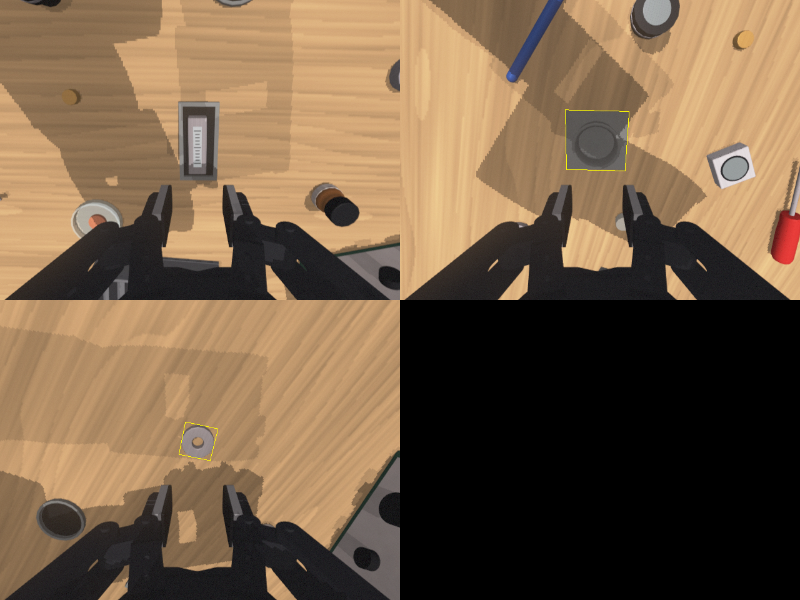

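The bar lies inside the long tray at (198,140), and the tube and ring outlines fit. Thick ring next.

```bash
python3 - <<'E'
from h import *
pick((.5413,.3738),34.6,.040,.0065)
z=.0065-tip(.04)
place((.452,-.161),-19.6,.040,z+.0205)
w=viewer.capture("wrist"); cv2.imwrite("pics/w6.png",w["color"][100:400,140:540])
over((.381,-.325),-40); w=viewer.capture("wrist"); o=locate("thin_ring_mid",w,near=(.381,-.325)); print(o); show(w,[("thin_ring_mid",o[0])],"w7",(120,80,520,380))
cv2.imwrite("pics/m2.png",np.hstack([cv2.imread("pics/w6.png"),cv2.resize(cv2.imread("pics/w7.png"),(400,300))]))
E
```

```text
width 0.037371311132297816 force 49.97803341597319 z 0.004697249331765491
hit False z 0.02416151226563661 want 0.024321211119293435
t 19.7833
[{'s': 0.74, 'px': [323.0, 243.0], 'c': array([ 0.3796, -0.3236]), 'ang': 60.2, 'size': (40, 39), 'clip': False}]
```

View pics/m2.png

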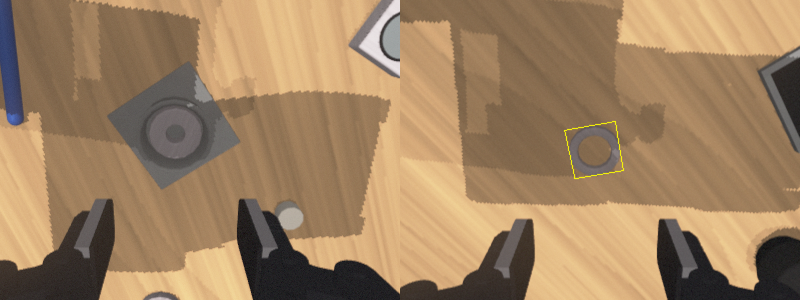

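The thick ring sits flat in the tube at (175,133), and the thin ring is outlined well at (594,150).

```bash
python3 - <<'E'
from h import *
pick((.3799,-.3239),-40.4,.040,.0025,pre=.012,grip=40)
w=viewer.capture("wrist"); cv2.imwrite("pics/w8.png",w["color"][180:480,120:520])
place((.452,-.161),-19.6,.040,.0223)
w=viewer.capture("wrist"); cv2.imwrite("pics/w9.png",w["color"][100:400,140:540])
over((.625,-.1485),-51); w=viewer.capture("wrist"); o=locate("filter_mid",w); print(o); show(w,[("filter_mid",o[0])],"w10")
a=np.hstack([cv2.imread("pics/w8.png"),cv2.imread("pics/w9.png")]);b=np.hstack([cv2.resize(cv2.imread("pics/w10.png"),(400,300)),np.zeros((300,400,3),np.uint8)])
cv2.imwrite("pics/m3.png",np.vstack([a,b]))
E
```

```text
width 0.03752775710928392 force 39.365748558193445 z 0.0009386365446154218
hit True z 0.022740664635635524 want 0.0223
t 25.7667
[{'s': 0.88, 'px': [313.0, 230.0], 'c': array([ 0.6224, -0.1472]), 'ang': 39.2, 'size': (48, 45), 'clip': False}]
```

View pics/m3.png

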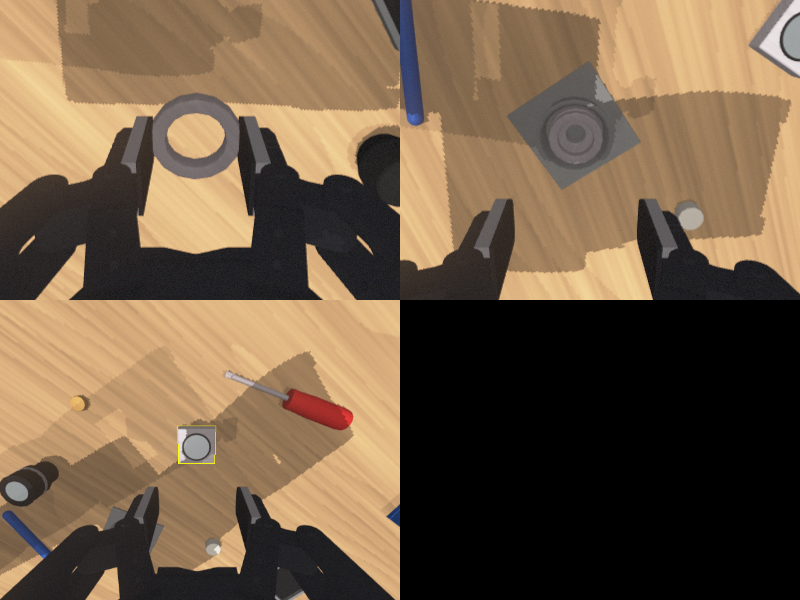

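The thin ring was held flat and now sits in the tube at (575,135). I'll check it more closely later. The filter is outlined well.

```bash
python3 - <<'E'
from h import *
pick((.6235,-.1477),-51,.044,.0075,pre=.02)
z=.0075-tip(.044)
place((.5415,-.3966),-7,.044,z+.0015)
w=viewer.capture("wrist"); cv2.imwrite("pics/w11.png",w["color"][100:400,140:540])
over((.4525,-.161),14.6,.10); w=viewer.capture("wrist"); cv2.imwrite("pics/w12.png",cv2.resize(w["color"][150:300,220:420],(400,300)))
over((.4715,-.0225),0,.15); w=viewer.capture("wrist"); o=locate("eyepiece_mid",w); print(o); show(w,[("eyepiece_mid",o[0])],"w13")
a=np.hstack([cv2.imread("pics/w11.png"),cv2.imread("pics/w12.png")]);b=np.hstack([cv2.resize(cv2.imread("pics/w13.png"),(400,300)),np.zeros((300,400,3),np.uint8)])
cv2.imwrite("pics/m4.png",np.vstack([a,b]))
E
```

```text
width 0.0426027291862662 force 52.0625638961792 z 0.005062057064175864
hit True z 0.007069657390874503 want 0.005746133917892851
t 32.1417
[{'s': 0.59, 'px': [308.0, 234.0], 'c': array([ 0.4692, -0.0252]), 'ang': 70.9, 'size': (49, 42), 'clip': False}]
```

View pics/m4.png

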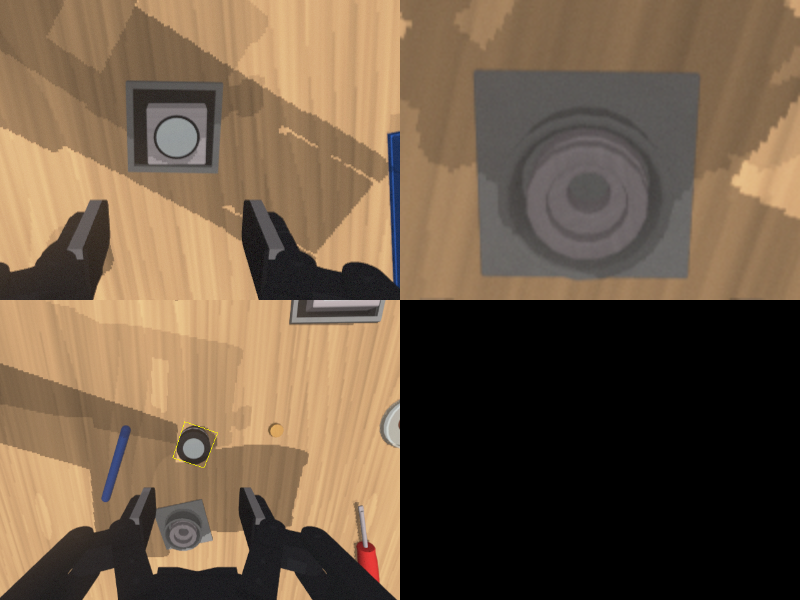

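The filter is in the square tray, though possibly close to the lower rim. The ring stack needs a closer look. Placing the eyepiece first, then checking all of them with projected overlays.

```bash
python3 - <<'E'
from h import *
xy=(.4703,-.0238); pick(xy,0,.039,.0125+tip(.039),pre=.03,grip=40)
place((.4478,.1697),20,.039,.0135,opening=.07)
w=viewer.capture("wrist"); cv2.imwrite("pics/w14.png",w["color"][100:400,140:540])
def circ(p,im,c,r,z,col):
    a=np.linspace(0,2*np.pi,60); q=np.c_[c[0]+r*np.cos(a),c[1]+r*np.sin(a),0*a+z]@np.asarray(p["R"]).T+p["t"]
    px=np.c_[q[:,0]/q[:,2]*p["fx"]+p["cx"],q[:,1]/q[:,2]*p["fy"]+p["cy"]]; cv2.polylines(im,[(px*16).astype(np.int32)],True,col,1,shift=4)
over((.4525,-.161),100,.10); w=viewer.capture("wrist"); im=w["color"].copy()
cv2.imwrite("pics/w15.png",cv2.resize(im[170:290,240:400],(400,300),interpolation=2))
T=(.452,-.161); circ(w,im,T,.025,.024,(0,255,255)); circ(w,im,T,.020,.026,(0,255,0)); circ(w,im,T,.013,.026,(0,255,0))
cv2.imwrite("pics/w16.png",cv2.resize(im[170:290,240:400],(400,300),interpolation=2))
over((.5415,-.3966),-7,.12); w=viewer.capture("wrist"); a=locate("filter_mid",w,z=.011);b=locate("square_tray",w); print(a,b)
cv2.imwrite("pics/w17.png",cv2.resize(w["color"][150:300,220:420],(400,300),interpolation=2))
r=lambda i:cv2.imread(f"pics/w{i}.png")
cv2.imwrite("pics/m5.png",np.vstack([np.hstack([r(14),r(17)]),np.hstack([r(15),r(16)])])); print(sensors.get_time_s())
E
```

```text
width 0.03729225041217171 force 38.3516051919014 z 0.013281169741356156
hit True z 0.014960565576181164 want 0.0135
t 39.2833
[{'s': 0.63, 'px': [314.0, 240.0], 'c': array([ 0.5418, -0.3975]), 'ang': 83.0, 'size': (48, 45), 'clip': False}] [{'s': 0.96, 'px': [308.0, 206.0], 'c': array([ 0.5398, -0.3951]), 'ang': 82.0, 'size': (74, 73), 'clip': False}]
42.1833
```

View pics/m5.png

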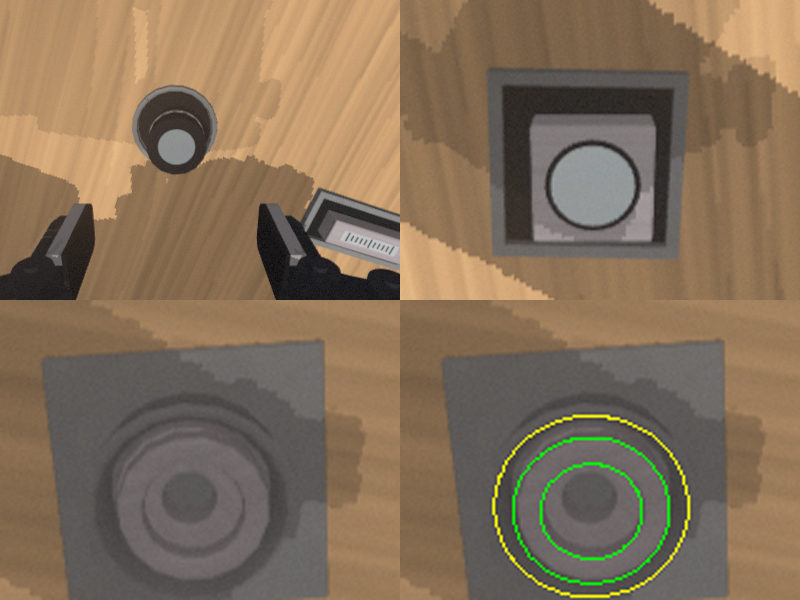

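The filter is flat inside its tray, about 3 mm off centre, and the eyepiece stands in its dish at (177,140). The thin ring's outline matches a flat ring at 26 mm height. I'll confirm with a gentle fingertip touch at two headings, which would also seat it if it were tilted.

```bash
python3 - <<'E'
from h import *
T=(.452,-.161); jaws.gripper_to(.028)
for yaw in (-20,70):
    q=rot(T,yaw); over(T,yaw,.06); ctrl.servo_line([*T,.034],q,.1)
    hit=ctrl.servo_line([*T,.019],q,.02,force_limit=8); print(hit,sensors.get_tcp_pos()[2],sensors.get_ft_force(),sensors.get_wrist_torque())
    ctrl.servo_line([*T,.06],q,.15)
over(T,100,.10); w=viewer.capture("wrist"); a=cv2.resize(w["color"][170:290,240:400],(400,300),interpolation=2)
over((.26,.568),65,.25)
p=viewer.capture("top"); b=cv2.resize(p["color"][120:360,100:560],(800,417),interpolation=2)[:300]
for n in ("eyepiece_mid","round_dish","bar_mid","long_tray","filter_mid","square_tray","sample_dish_mid"):
    o=locate(n,p,z=H[n]*.6+(.002 if n[:3] in("eye","bar","fil") else 0)); print(n,o[0]["c"],o[0]["ang"],o[0]["size"])
s=viewer.capture("scene"); c=cv2.resize(s["color"][150:400,140:440],(400,300),interpolation=2)
d=cv2.resize(p["color"][120:360,100:560],(800,300)); cv2.imwrite("pics/m6.png",np.vstack([np.hstack([a,c]),d])); print(sensors.get_time_s(),sensors.get_width())
E
```

```text
True 0.025698157109112753 [-1.14166006  0.80724736  8.88271476] [ 0.12106004  0.17469095 -0.01922164]
True 0.025702676538536792 [-1.62192518 -0.0965599   7.70116166] [0.06277475 0.19983701 0.08897042]
eyepiece_mid [0.45   0.1743] 1.6 (40, 40)
round_dish [0.4474 0.1689] -30.9 (63, 62)
bar_mid [0.6289 0.1366] 1.3 (73, 26)
long_tray [0.6288 0.1372] 1.6 (102, 46)
filter_mid [ 0.5448 -0.399 ] -3.7 (50, 49)
square_tray [ 0.5415 -0.3976] -8.2 (77, 76)
sample_dish_mid [ 0.7485 -0.0029] 15.9 (70, 66)
53.1167 0.028081058395909676
```

View pics/m6.png

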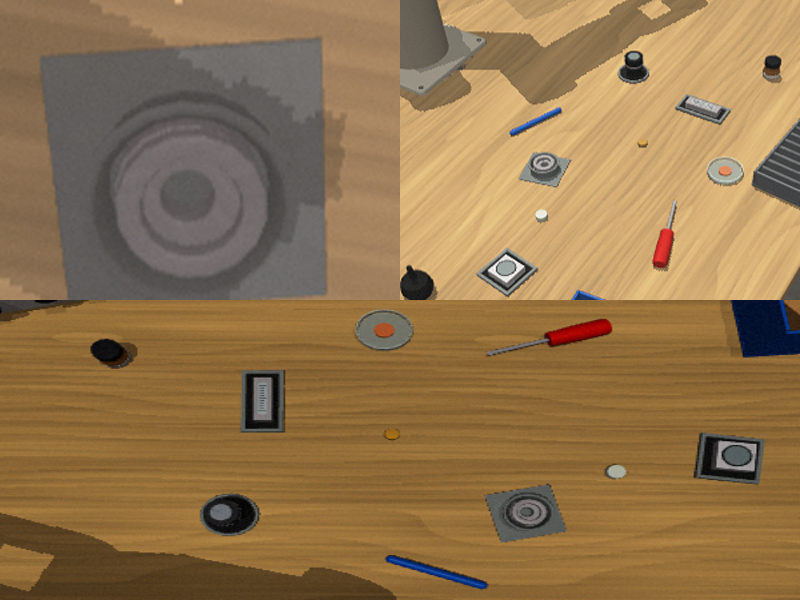

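The touches met the ring at 25.7 mm at both headings, so the stack is seated flat. Every item is inside its holder, and the sample dish is still where it stood. Handing in.

```bash
python3 -c "
from station import ctrl
print(ctrl.job_done())"
```

```text
the job is handed in; nothing more can be done
None
```

I handed the job in at about 53 s: the eyepiece, filter holder and bar are inside their holders, the thick ring is in the tube with the thin ring flat on top, and the sample dish was left alone.

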